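# Tighten the lock ring with the pin spanner

## Task

Take the pin spanner out of its wooden rest, seat both of its prongs in the two holes of the lock ring on the clamped latch housing, and with it turn the ring clockwise (seen from above) until it is home against its stop, without forcing it at any time. Then stand the spanner back in the slot of its rest, and leave the other parts on the counter where they are.

Things in the scene. Friction and masses are not known exactly. Their poses are not given: they have to be found in the camera images.
- bench_clamp: Steel bench clamp fixed to the counter (base 130 x 80 x 12 mm, green jaws, knurled knob at its -x end, out to 92 mm), holding an aluminium latch housing 68 x 74 mm, top 55 mm above the counter. Origin: centre of the clamp's underside; z up. Place and yaw vary, left or right of the counter.
- ring_face (a point): Centre of the lock ring's top face, on the clamp's axis, 62 mm above the counter; has the clamp's axes, does not turn. The ring: nickel disc 60 mm across, 7 mm thick, flat on the housing, flush brass plug with keyway in its middle. Two round holes, 7.5 mm wide, chamfered, 7 mm deep (through to the housing), opposite each other, 18 mm from the centre. Over 35 N from the spanner spoils it.
- lock_ring (a joint): Turn of the ring, rad, growing clockwise seen from above: starts at 0 to 0.25, firm stop (home) at 1.2. Stiff (0.14 N m friction), stays where left. Each ring's thread starts elsewhere, so this does not locate the holes: at value 0 the line through them lies anywhere within 0.4 rad, either way, of the clamp's x axis, and turns with the ring. Look, or feel with the prongs.
- tool_rest: Light wooden block fixed to the counter, 86 x 52 x 32 mm, with one slot in its top, 48 mm long along its x axis, 10 mm wide, 14 mm deep. Origin: centre of its underside; z up. Its place and yaw vary.
- pin_spanner: Loose steel pin spanner, 0.15 kg, 64 mm tall, stands prongs down in the rest's slot. Origin: midway between its two prong tips (22 mm above the counter at the start), z up. Prongs at +-18 mm along x, 5 mm thick, 10 mm long. Above: bridge 48 (x) x 14 (y) x 8 mm, resting on the slot's edges; round stem; flat dark grip 46 (x) x 12 (y) mm, 36 to 64 mm above the tips: hold it across its 12 mm.
- prong_a (a point): Tip of the spanner's prong at +x.
- prong_b (a point): Tip of the spanner's prong at -x (the two prongs are alike).
- cylinder_1: Loose nickel lock cylinder, 32 mm across, 32 mm tall, standing. Bystander. Origin: centre of its underside.
- cylinder_2: Loose nickel lock cylinder, 32 mm across, 32 mm tall, standing. Bystander. Origin: centre of its underside.
- cylinder_3: Loose nickel lock cylinder, 32 mm across, 32 mm tall, standing. Bystander. Origin: centre of its underside.
- spacer: Loose red plastic tumbler spacer ring, 30 mm across, 9 mm tall. Bystander. Origin: centre of its underside.
- trunk_clasp: Loose dented aluminium trunk clasp, about 75 x 36 x 13 mm. Bystander. Origin: underside of its plate.
- pin_punch: Loose bronze spring pin punch, 120 mm long, 10 mm thick, lying. Bystander. Origin: underside, near its middle.
Mind the look-alikes: they are no part of the job. What is meant by the tool_rest is not purple or red, and is the larger of those in its own colour.

How it is judged:
By the outcome, as a careful person would: the job done as asked, in the order asked, and still so for the second after the job is handed in, with the robot touching nothing.
It also fails if it takes over 72 s, if anything falls off the work surface, if the arm or the gripper's body presses on something with over 40 N, if the wrist force passes 120 N, or if a joint passes its speed limit or range.

## Robot

A 6-joint arm with a two-finger parallel gripper is mounted at the origin on the work surface. World frame = base frame: x ahead of the robot, y to its left, z up, the work surface at z = 0. Lengths are in mm, angles in rad, forces in N, time in s.
With the tool pointing down it reaches from about 275 to 825 mm from the base axis. Payload 5.2 kg.
Tool frame: the origin (TCP) lies on the centre line of the jaws, within the pads' length; the fingertips stand 19 mm ahead of it and the grasp point (between the pads) is the TCP; z points along the fingers, y is the line along which they close (so a half turn about z gives the same grasp; the last joint's range is limited). The gripper opens to 93 mm and grips with 3 to 60 N. Pads are 15 mm wide; open, the fingers measure 128 mm over their backs; the gripper's body (75 mm by 188 mm) begins 65 mm behind the grasp point.
Start: joints at [-1.494, 0.259, 1.535, -0, 1.348, -0.203], TCP at [151.911, -528.61, 237.653] pointing down, gripper open.
Joint ranges: [-3.14, 3.14], [-0.91, 2.08], [0.19, 2.58], [-1.22, 4.36], [0.22, 2.71], [-3.12, 3.12]. Speed limits (rad/s): [2.57, 2.57, 3.14, 3.14, 3.14, 3.14].

## Interface

Orientations are given as a rotation vector (axis times angle).
In Python, from plant import get_obs, get_image, camera_model, hand_in gives the robot as it stands.
- The arm moves only by the tool jog_arm, never from a script. Its argument "rows" is a list that holds one entry, the list of rows, each a list of 7 numbers: the shift along the tool's x, y, z scaled (see below), then the turn, a rotation vector about the tool's x, y, z scaled (see below), then the closure, from -1 (fully open) to 1 (shut), so that 0 is half open. In form: [[[dx, dy, dz, ax, ay, az, grip], ...]]. A call has 1 to 8 rows; each row is the pose to reach, as a shift and turn from the pose commanded when the call began, along the tool's axes at that moment, turning the shorter way round; what a row does not reach only later rows make up. The controller multiplies each number of a shift by 200 mm and each number of a turn by 180 degrees. A row lasts 1/10 s, in which the tool goes at most 50 mm and 8.59 degrees, less where a joint would pass 70% of its speed; a pose out of reach is approached as far as the arm can. A call with a number of a shift or a turn outside -1 to 1 is refused whole. A call with a gripper value outside its range is refused whole. The fingers move at their own pace and stop on an object; the grip force is fixed at half the most. Time passes only in rows, so rows that repeat a pose let the fingers close. It gives the time, the measured TCP pose, the force, the opening and the grip force at its end, in the units of the state.
- get_obs(): the state, without advancing time (a new reading comes with each control period).
- get_image(name): name is "scene" or "top"; returns the picture (420x560x3 uint8, blue, green, red); there is no depth.
- camera_model(name): a dict with "camera_matrix" (3x3 intrinsics, pixels), "D" ([k1, k2, p1, p2, k3] as OpenCV has them; the pictures are not rectified), "rvec" (rotation vector, rad) and "tvec" (3), from world to camera coordinates, as OpenCV has them. Camera axes: x right, y down, z forward; pixel columns grow to the right and rows downward; lengths in mm; the calibration is good to about 2 mm. A picture is of the moment at which its call begins. camera_model takes no time and is no camera call.
- hand_in(): hands the job in; it is judged then, once.
The state is a dict: "clock": time; "joints": joint angles; "dq": joint speeds; "tau": joint torques, N m; "tool_pos": TCP position; "eef_rot": TCP orientation; "force": force on the tool from outside, world axes, zero at the start; "torque": the same for the moment, N m; "width": opening from 0.0 (shut) to 1.0 (fully open); "grasp_force": force on a finger pad.
Only numpy, scipy, OpenCV 4.12 (cv2) and the standard library are available. Lean on these libraries where they do the work, as an engineer would, in place of code of your own. Each camera call takes 0.05 s, during which the arm holds its last target. There are 200 camera calls.

## Working session

There is one attempt and no reset: what is moved stays moved. The work goes in short steps, Python scripts to look and compute and a tool call to move; the robot and the scene stay as the last step left them, time stands still between calls to the robot, and variables do not carry over. Pictures are saved under pics/ and viewed, at most 10 in all, crops included, and the job is handed in when it is done.

Besides the shell and the picture viewer there is one more tool, called after "Request:" by a JSON object that holds its "op" and its "data", one argument or row to a line. jog_arm: Moves the arm, as the interface text tells. Shifts and turns lie within -1 to 1; 1 stands for 200 mm of shift or 180 degrees of turn. Its arguments: {"type":"object","properties":{"rows":{"type":"array","items":{"type":"array","items":{"type":"array","items":{"type":"number"}}}}},"required":["rows"]}

```bash
mkdir -p pics; ls; cat > h.py <<'E'
import numpy as np, cv2
from plant import get_obs,get_image,camera_model,hand_in
from scipy.spatial.transform import Rotation as R
def ray(n,px,z):
    """pixels -> world points on plane z"""
    m=camera_model(n);K=np.array(m["camera_matrix"],float);D=np.array(m["D"],float)
    Rm=cv2.Rodrigues(np.array(m["rvec"],float))[0];t=np.array(m["tvec"],float).ravel()
    u=cv2.undistortPoints(np.array(px,float).reshape(-1,1,2),K,D).reshape(-1,2)
    d=np.c_[u,np.ones(len(u))]@Rm; c=-Rm.T@t
    return c+d*((z-c[2])/d[:,2])[:,None]
def proj(n,P):
    m=camera_model(n)
    return cv2.projectPoints(np.array(P,float).reshape(-1,1,3),np.array(m["rvec"],float),np.array(m["tvec"],float),np.array(m["camera_matrix"],float),np.array(m["D"],float))[0].reshape(-1,2)
E
python3 - <<'E'
from h import *
for n in("top","scene"):
    i=get_image(n); cv2.imwrite(f"pics/{n}0.png",i)
    m=camera_model(n);Rm=cv2.Rodrigues(np.array(m["rvec"],float))[0]
    print(n,-Rm.T@np.array(m["tvec"]).ravel(),m["camera_matrix"])
print(get_obs())
E
```

```text
pics
top [ 483.44265905  -12.2819531  1070.82332542] [[396.50764072   0.         281.32719015]
 [  0.         396.50764072 202.14220702]
 [  0.           0.           1.        ]]
scene [1014.71845454 -801.2518782  1029.45071854] [[453.31242424   0.         279.44414412]
 [  0.         453.31242424 212.58019343]
 [  0.           0.           1.        ]]
{'clock': 0.1, 'joints': array([-1.49380600e+00,  2.59278730e-01,  1.53595066e+00, -3.60306160e-05,
        1.34801970e+00, -2.02819639e-01]), 'dq': array([ 0.00087151, -0.00167372, -0.00264906, -0.00023389,  0.00154101,
        0.00150027]), 'tau': array([ 1.08590688e-03, -4.38212478e+01, -2.84645480e+01,  7.18717184e-02,
        3.61290271e-02, -4.95167308e-05]), 'tool_pos': array([ 151.85916959, -528.14036717,  236.90541703]), 'eef_rot': array([-3.10925600e+00, -4.37873623e-01, -1.08454931e-04]), 'force': array([-0.69999203, -0.56432858,  0.47254927]), 'torque': array([ 0.04749995, -0.05261903,  0.00557241]), 'grasp_force': 0.0, 'width': 0.9992939922008108}
```

View pics/top0.png

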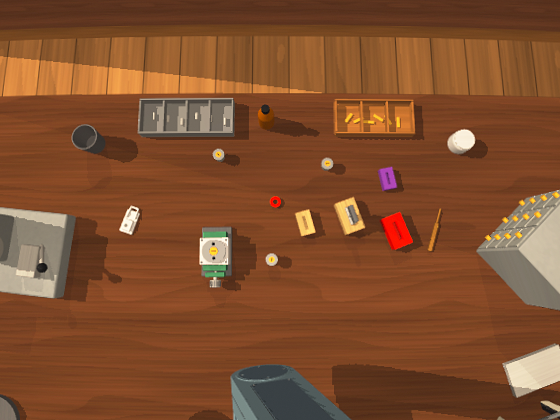

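View pics/scene0.png

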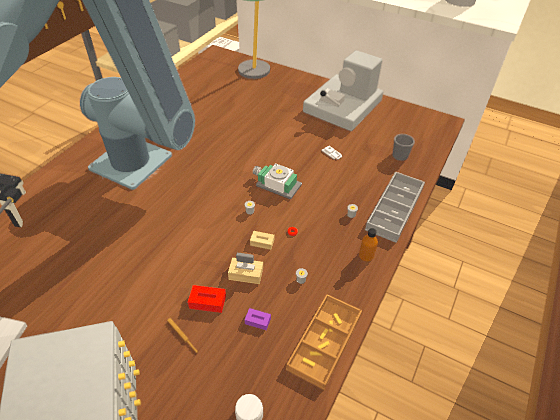

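Candidates for the rest in the top view are light wood, small (306,223), light wood, larger (349,216, with the spanner in it), red (397,231) and purple (388,179). By the description it is the one at (349,216). I'll check it in a close crop together with the ring.

```bash
python3 - <<'E'
from h import *
i=np.mean([get_image("top").astype(float) for _ in range(4)],0)
np.save("top.npy",i); i=i.astype(np.uint8)
a=cv2.resize(i[190:245,325:375],None,fx=8,fy=8,interpolation=cv2.INTER_CUBIC)
b=cv2.resize(i[225:280,192:242],None,fx=8,fy=8,interpolation=cv2.INTER_CUBIC)
cv2.imwrite("pics/crop1.png",np.hstack([a,b]))
s=get_image("scene")
c=cv2.resize(s[245:295,220:270],None,fx=8,fy=8,interpolation=cv2.INTER_CUBIC)
d=cv2.resize(s[150:200,250:300],None,fx=8,fy=8,interpolation=cv2.INTER_CUBIC)
cv2.imwrite("pics/crop2.png",np.hstack([c,d]))
hsv=cv2.cvtColor(i,cv2.COLOR_BGR2HSV)
print(hsv[216,336:364].tolist())
print(hsv[240:262,214].tolist()); print(hsv[232,200:232].tolist())
E
```

```text
[[10, 182, 126], [13, 174, 144], [16, 159, 193], [16, 158, 210], [18, 154, 239], [20, 146, 250], [20, 149, 248], [20, 148, 248], [21, 146, 249], [20, 149, 248], [21, 148, 251], [19, 136, 246], [16, 71, 195], [17, 53, 158], [16, 51, 106], [15, 43, 83], [14, 46, 106], [16, 45, 136], [17, 43, 135], [14, 40, 129], [13, 55, 125], [15, 131, 156], [16, 160, 201], [16, 158, 200], [16, 159, 183], [14, 169, 121], [10, 178, 83], [11, 178, 86]]
[[16, 49, 220], [17, 48, 206], [15, 47, 167], [14, 41, 69], [15, 39, 66], [17, 39, 165], [15, 87, 219], [20, 187, 251], [25, 211, 255], [25, 208, 255], [18, 209, 234], [19, 210, 231], [25, 210, 255], [25, 213, 255], [21, 187, 251], [14, 87, 220], [15, 38, 161], [17, 34, 53], [120, 255, 3], [15, 50, 154], [16, 47, 211], [17, 46, 209]]
[[11, 186, 130], [11, 193, 128], [9, 43, 142], [63, 97, 166], [64, 108, 151], [64, 106, 151], [64, 104, 152], [63, 105, 153], [64, 107, 153], [63, 103, 151], [64, 106, 152], [64, 105, 151], [64, 104, 152], [64, 107, 150], [63, 102, 150], [63, 103, 151], [66, 126, 162], [65, 123, 162], [65, 122, 163], [65, 122, 165], [65, 123, 166], [66, 125, 167], [66, 124, 167], [66, 124, 168], [65, 122, 171], [66, 122, 171], [62, 67, 61], [40, 40, 96], [14, 44, 132], [18, 44, 132], [15, 39, 132], [15, 45, 80]]
```

View pics/crop1.png

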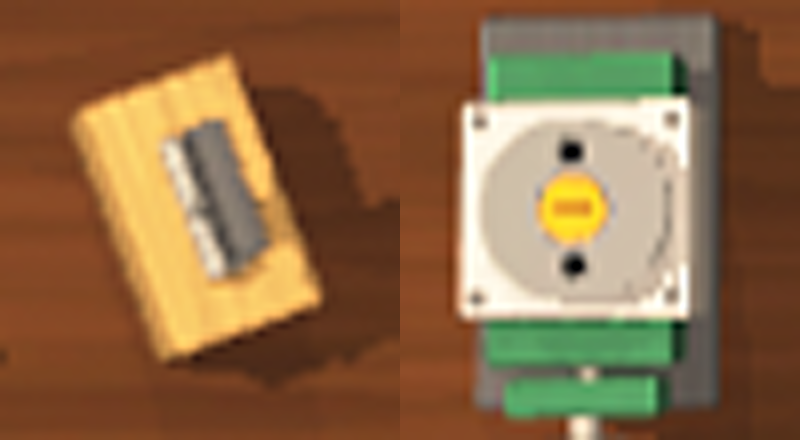

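View pics/crop2.png

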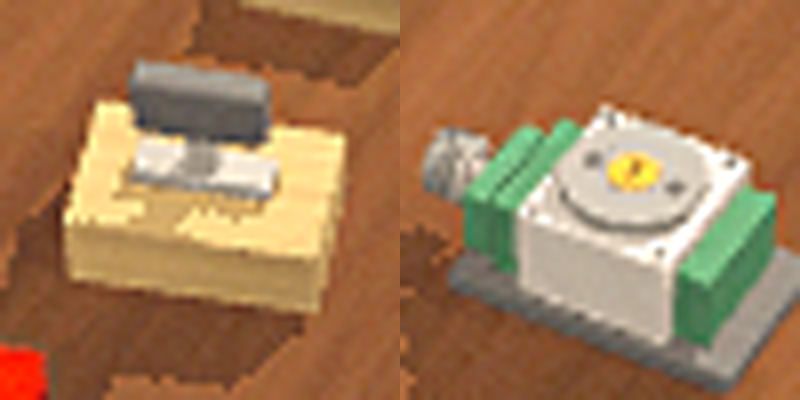

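The crop confirms the choice: a light-wood block at (349,216) with the spanner's grip above its slot. The ring's holes are at about (213.4,243.9) and (213.6,258.1), nearly along the clamp's x axis.

```bash
cat > meas.py <<'E'
from h import *
def blob(n,img,box,f,z,minw=0):
    """weighted centroid of darkness/colour weight f in box -> world at z"""
    x0,x1,y0,y1=box; w=f(img[y0:y1,x0:x1].astype(float)); yy,xx=np.mgrid[y0:y1,x0:x1]
    c=(w*xx).sum()/w.sum(),(w*yy).sum()/w.sum(); return c,ray(n,[c],z)[0]
def rect(n,mask,z):
    c=max(cv2.findContours(mask,cv2.RETR_EXTERNAL,cv2.CHAIN_APPROX_NONE)[0],key=cv2.contourArea)
    P=ray(n,cv2.convexHull(c).reshape(-1,2),z)[:,:2].astype(np.float32)
    (cx,cy),(w,h),a=cv2.minAreaRect(P)
    if w<h: w,h,a=h,w,a+90
    return (cx,cy),(w,h),(a+90)%180-90
E
python3 - <<'E'
from meas import *
i=np.load("top.npy").astype(np.uint8); s=get_image("scene")
def sub(img,box,lo,hi,k=8):
    x0,x1,y0,y1=box; m=np.zeros(img.shape[:2],np.uint8)
    m[y0:y1,x0:x1]=cv2.inRange(cv2.cvtColor(img,cv2.COLOR_BGR2HSV)[y0:y1,x0:x1],lo,hi); return m
print("rest",rect("top",sub(i,(325,375,190,245),(10,100,165),(30,190,255)),32))
print("grip",rect("top",sub(i,(340,362,200,228),(0,0,90),(30,70,148)),86))
print("housing",rect("top",sub(i,(192,242,232,270),(0,0,195),(30,75,255)),55))
dark=lambda w:np.clip(170-w.max(2),0,None)**1
sat=lambda w:np.clip(w[...,2]-w[...,0]-60,0,None)
for nm,box,f in(("h+",(211,217,241,247),dark),("h-",(211,217,255,261),dark),("plug",(207,220,244,258),sat)):
    print(nm,*blob("top",i,box,f,62))
# scene: plug and holes. crop2 right origin (250,150)
for nm,box,f in(("h1",(272,277,167,173),dark),("h2",(282,287,171,176),dark),("plug",(274,284,166,177),sat)):
    print("sc",nm,*blob("scene",s,box,f,62))
print("green",rect("top",sub(i,(192,242,225,275),(50,70,60),(80,255,255)),40))
print("base",rect("top",cv2.bitwise_or(sub(i,(198,236,225,280),(0,0,50),(80,140,255)),0),12))
# scene grip top-edge
print("scgrip",cv2.minAreaRect(np.argwhere(sub(s,(230,260,250,264),(0,0,40),(180,90,130)))[:,::-1].astype(np.float32)))
print(proj("scene",[[434,-192,86],[434,-192,58]]))
E
```

```text
rest ((592.501220703125, -202.87770080566406), (88.29936218261719, 58.125553131103516), 18.841413497924805)
grip ((590.4432373046875, -201.83941650390625), (43.886695861816406, 15.113576889038086), 20.405071258544922)
housing ((500.2182312011719, 148.9937286376953), (69.12100982666016, 68.54618835449219), -89.19420844316483)
h+ (np.float64(212.91685393258427), np.float64(243.4820224719101)) [518.04929547 149.52461101  62.        ]
h- (np.float64(213.25552825552825), np.float64(257.67444717444715)) [482.36143046 148.01204142  62.        ]
plug (np.float64(213.07332756275503), np.float64(250.6062816866576)) [500.09842304 148.79448942  62.        ]
sc h1 (np.float64(273.6621621621622), np.float64(169.64864864864865)) [483.26307999 149.75488456  62.        ]
sc h2 (np.float64(283.84415584415586), np.float64(173.0)) [519.17385981 151.96255765  62.        ]
sc plug (np.float64(278.68807692307695), np.float64(171.00384615384615)) [500.36109602 152.0951432   62.        ]
green ((457.25982666015625, 149.1861572265625), (56.85463333129883, 12.731446266174316), -89.9657417498529)
base ((496.26055908203125, 151.80523681640625), (139.52284240722656, 85.3310775756836), 0.7340757250785828)
scgrip ((244.1778564453125, 258.82550048828125), (17.784029006958008, 6.661770820617676), 10.007980346679688)
[[196.86379182 229.15476717]
 [198.05923587 235.72699325]]
```

```bash
cat >> h.py <<'E'
def rel(p,yaw):
    """row numbers to reach TCP p (mm) with tool x at world yaw (rad), pointing down, from measured pose"""
    o=get_obs();R0=R.from_rotvec(o["eef_rot"])
    T=R.from_matrix(np.c_[[np.cos(yaw),np.sin(yaw),0],[np.sin(yaw),-np.cos(yaw),0],[0,0,-1]])
    return np.round(R0.inv().apply(np.array(p)-o["tool_pos"])/200,4),np.round((R0.inv()*T).as_rotvec()/np.pi,4)
def st():
    o=get_obs();m=R.from_rotvec(o["eef_rot"]).as_matrix()
    print("t",o["clock"],"p",o["tool_pos"].round(2),"yaw",round(np.degrees(np.arctan2(m[1,0],m[0,0])),2),"tilt",m[:2,2].round(4),"F",o["force"].round(1),"T",o["torque"].round(2),"w",round(o["width"],3),"g",round(o["grasp_force"],1),"q",o["joints"].round(2))
E
python3 - <<'E'
from h import *
st()
print(ray("scene",[[244.9,254.8],[244.9,253.6]],86))
for y in(19.5,-160.5):print(y,rel([590,-202,140],np.radians(y)))
E
```

```text
t 0.4 p [ 151.89 -528.55  237.53] yaw 16.03 tilt [-0.      0.0003] F [-0.4 -0.   0.5] T [0.   0.02 0.04] w 1.003 g 0.0 q [-1.49  0.26  1.54 -0.    1.35 -0.2 ]
[[ 595.39924287 -202.06449224   86.        ]
 [ 593.30508005 -198.70107941   86.        ]]
19.5 (array([ 2.5562, -0.9642,  0.488 ]), array([-0.0001, -0.    , -0.0193]))
-160.5 (array([ 2.5562, -0.9642,  0.488 ]), array([-0.000e+00,  1.000e-04,  9.807e-01]))
```

Request:
{"op": "jog_arm", "data": {
  "rows": [
    [[0.95,-0.36,0.16,0,0,-0.36,-1],[0.95,-0.36,0.16,0,0,-0.36,-1],[0.95,-0.36,0.16,0,0,-0.36,-1],[0.95,-0.36,0.16,0,0,-0.36,-1],[0.95,-0.36,0.16,0,0,-0.36,-1],[0.95,-0.36,0.16,0,0,-0.36,-1],[0.95,-0.36,0.16,0,0,-0.36,-1],[0.95,-0.36,0.16,0,0,-0.36,-1]]
  ]
}}

```text
clock: 1.2
tool_pos: [315.0, -406.7, 205.7]
eef_rot: [2.386, 2.044, -0.0]
force: [-0.2, -0.1, 0.6]
width: 0.998
grasp_force: 0.0
```

```bash
python3 -c "
from h import *
st();print(rel([592,-201.7,140],np.radians(199.5)))"
```

```text
t 1.2 p [ 314.95 -406.7   205.7 ] yaw 81.18 tilt [ 0.     -0.0001] F [-0.2 -0.1  0.6] T [-0.12 -0.02 -0.01] w 0.998 g 0.0 q [-1.13  0.22  1.67 -0.    1.25 -0.98]
(array([1.2253, 1.2117, 0.3284]), array([-0.    ,  0.    , -0.6573]))
```

Request:
{"op": "jog_arm", "data": {
  "rows": [
    [[0.62,0.61,0.16,0,0,-0.36,-1],[0.62,0.61,0.16,0,0,-0.36,-1],[0.62,0.61,0.16,0,0,-0.36,-1],[0.62,0.61,0.16,0,0,-0.36,-1],[0.62,0.61,0.16,0,0,-0.36,-1],[0.62,0.61,0.16,0,0,-0.36,-1],[0.62,0.61,0.16,0,0,-0.36,-1],[0.62,0.61,0.16,0,0,-0.36,-1]]
  ]
}}

```text
clock: 2.0
tool_pos: [455.0, -303.8, 173.6]
eef_rot: [-0.919, -3.004, 0.0]
force: [0.3, 0.1, -0.6]
width: 1.0
grasp_force: 0.0
```

```bash
python3 -c "
from h import *
st();print(rel([592,-201.7,140],np.radians(199.5)))"
```

```text
t 2.0 p [ 455.   -303.78  173.59] yaw 145.96 tilt [-0.0001  0.    ] F [ 0.3  0.1 -0.6] T [ 0.02 -0.16  0.03] w 1.0 g 0.0 q [-0.79  0.3   1.64 -0.    1.2  -1.77]
(array([-0.282 ,  0.8063,  0.1679]), array([ 0.    , -0.    , -0.2974]))
```

Request:
{"op": "jog_arm", "data": {
  "rows": [
    [[-0.282,0.806,0.168,0,0,-0.297,-1],[-0.282,0.806,0.168,0,0,-0.297,-1],[-0.282,0.806,0.168,0,0,-0.297,-1],[-0.282,0.806,0.168,0,0,-0.297,-1],[-0.282,0.806,0.168,0,0,-0.297,-1],[-0.282,0.806,0.168,0,0,-0.297,-1],[-0.282,0.806,0.168,0,0,-0.297,-1],[-0.282,0.806,0.168,0,0,-0.297,-1]]
  ]
}}

```text
clock: 2.8
tool_pos: [592.5, -202.6, 139.9]
eef_rot: [0.522, -3.098, -0.0]
force: [-0.1, 0.7, 0.1]
width: 0.999
grasp_force: 0.0
```

```bash
python3 -c "
from h import *
st();print(rel([592,-201.7,73],np.radians(199.5)))
t=get_image('top');s=get_image('scene')
a=cv2.resize(t[180:250,310:390],(480,420),interpolation=2);b=cv2.resize(s[215:285,205:285],(480,420),interpolation=2)
cv2.imwrite('pics/near.png',np.hstack([a[:,:380],b[:,40:440]]))"
```

```text
t 2.8 p [ 592.49 -202.57  139.91] yaw -160.88 tilt [-0.0002  0.0001] F [-0.1  0.7  0.1] T [ 0.06 -0.16 -0.05] w 0.999 g 0.0 q [-0.51  0.47  1.47  0.    1.2  -2.41]
(array([0.0008, 0.0049, 0.3345]), array([ 0.0001, -0.    , -0.0021]))
```

View pics/near.png

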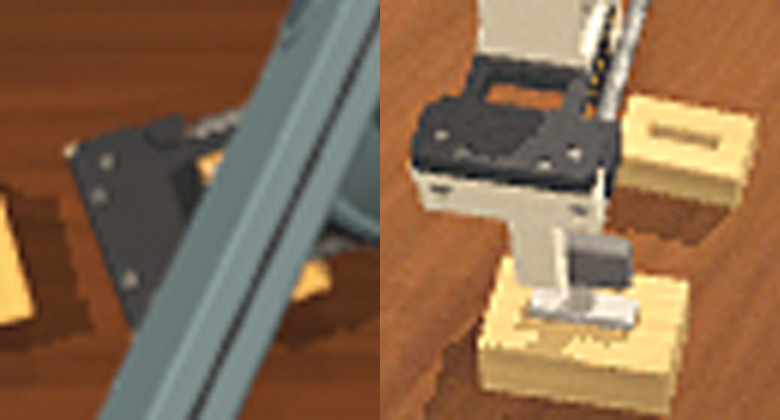

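The scene view shows the near finger in front of the grip (about (600,260) in the crop) and the far one hidden behind it. The jaws straddle the grip, so I'll go down and close.

Request:
{"op": "jog_arm", "data": {
  "rows": [
    [[0,0.004,0.2,0,0,-0.002,-1],[0,0.004,0.335,0,0,-0.002,-1],[0,0.004,0.335,0,0,-0.002,-1],[0,0.004,0.335,0,0,-0.002,-1],[0,0.004,0.335,0,0,-0.002,0.6],[0,0.004,0.335,0,0,-0.002,0.6],[0,0.004,0.335,0,0,-0.002,0.6],[0,0.004,0.335,0,0,-0.002,0.6]]
  ]
}}

```text
clock: 3.7
tool_pos: [592.5, -202.2, 73.9]
eef_rot: [-0.53, 3.095, -0.001]
force: [0.1, -0.6, -0.3]
width: 0.709
grasp_force: 0.0
```

```bash
python3 -c "
from h import *
st()"
```

```text
t 3.7 p [ 592.51 -202.19   73.95] yaw -160.55 tilt [ 0.0013 -0.0007] F [ 0.1 -0.6 -0.3] T [ 0.07 -0.15  0.02] w 0.709 g 0.0 q [-0.51  0.54  1.54  0.    1.06 -2.42]
```

Request:
{"op": "jog_arm", "data": {
  "rows": [
    [[0,0,0,0,0,0,0.7],[0,0,0,0,0,0,0.7],[0,0,0,0,0,0,0.7],[0,0,0,0,0,0,0.7],[0,0,0,0,0,0,0.7],[0,0,0,0,0,0,0.7],[0,0,0,0,0,0,0.7],[0,0,0,0,0,0,0.7]]
  ]
}}

```text
clock: 4.5
tool_pos: [592.1, -202.0, 73.0]
eef_rot: [-0.531, 3.096, 0.0]
force: [0.2, -0.4, -0.1]
width: 0.153
grasp_force: 0.1
```

Request:
{"op": "jog_arm", "data": {
  "rows": [
    [[0,0,0,0,0,0,1],[0,0,0,0,0,0,1],[0,0,0,0,0,0,1],[0,0,0,0,0,0,1]]
  ]
}}

```text
clock: 4.9
tool_pos: [592.2, -202.1, 73.1]
eef_rot: [-0.531, 3.096, -0.0]
force: [-0.2, -1.0, 0.1]
width: 0.128
grasp_force: 30.0
```

```bash
python3 -c "
from h import *
st()"
```

```text
t 4.9 p [ 592.23 -202.11   73.14] yaw -160.55 tilt [ 0.0002 -0.0003] F [-0.2 -1.   0.1] T [-0.09 -0.2  -0.02] w 0.128 g 30.0 q [-0.51  0.54  1.54 -0.    1.06 -2.42]
```

Request:
{"op": "jog_arm", "data": {
  "rows": [
    [[0,0,-0.1,0,0,0,1],[0,0,-0.2,0,0,0,1],[0,0,-0.3,0,0,0,1],[0,0,-0.4,0,0,0,1],[0,0,-0.4,0,0,0,1],[0,0,-0.4,0,0,0,1]]
  ]
}}

```text
clock: 5.5
tool_pos: [591.9, -201.8, 152.6]
eef_rot: [0.531, -3.096, -0.0]
force: [-0.5, 0.1, -2.1]
width: 0.127
grasp_force: 30.0
```

```bash
python3 -c "
from h import *
st();print(rel([500.2,150,150],np.radians(182.5)))
s=get_image('scene');c=proj('scene',[get_obs()['tool_pos']-[0,0,30]])[0].astype(int);print(c)
cv2.imwrite('pics/held.png',cv2.resize(s[c[1]-30:c[1]+30,c[0]-40:c[0]+40],None,fx=10,fy=10,interpolation=2))"
```

```text
t 5.5 p [ 591.91 -201.78  152.59] yaw -160.55 tilt [-0.0002  0.0002] F [-0.5  0.1 -2.1] T [ 0.08 -0.11  0.01] w 0.127 g 30.0 q [-0.51  0.46  1.46  0.    1.23 -2.42]
(array([-0.1534,  1.8112,  0.0134]), array([ 0.0001, -0.    ,  0.0942]))
[243 245]
```

View pics/held.png

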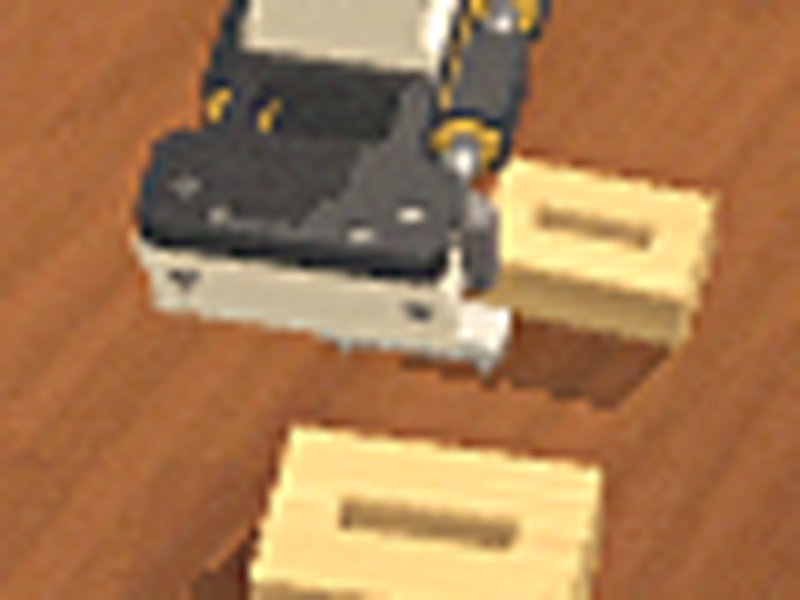

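```bash
python3 -c "
from h import *
c=lambda x,y:[203+x/10-.45,215+y/10-.45]
P=ray('scene',[c(342,348),c(487,373)],102.5);print(P,P.mean(0),np.degrees(np.arctan2(*(P[1]-P[0])[1::-1])))
print('bridge far end top corner',ray('scene',[c(510,312)],120.5))
a=np.radians(19.45);e=np.array([np.cos(a),np.sin(a)]);n=np.array([-e[1],e[0]])
print('pred corner',[591.9,-201.8]+24*e+7*n)
d=P.mean(0)[:2]-[591.9,-201.8];print('offset along/normal',d@e,d@n)
print('slot',ray('scene',[c(340,512),c(515,535),c(428,524)],32))
"
```

```text
[[ 574.93914929 -207.86848894  102.5       ]
 [ 611.91258916 -196.28679327  102.5       ]] [ 593.42586923 -202.0776411   102.5       ] 17.392834263315393
bridge far end top corner [[ 614.54996304 -188.21301791  120.5       ]]
pred corner [ 612.19948955 -187.20785403]
offset along/normal 1.346341503963538 -0.769887026415096
slot [[ 571.49825013 -210.66149624   32.        ]
 [ 616.6552588  -193.81505842   32.        ]
 [ 594.32375506 -202.29491278   32.        ]]
```

Request:
{"op": "jog_arm", "data": {
  "rows": [
    [[-0.077,0.906,0,0,0,0.047,1],[-0.077,0.906,0,0,0,0.047,1],[-0.077,0.906,0,0,0,0.047,1],[-0.077,0.906,0,0,0,0.047,1],[-0.077,0.906,0,0,0,0.047,1]]
  ]
}}

```text
clock: 6.05
tool_pos: [543.6, -21.6, 151.4]
eef_rot: [0.307, -3.122, -0.005]
force: [0.6, -0.4, -1.3]
width: 0.127
grasp_force: 30.0
```

```bash
python3 -c "
from h import *
st();print(rel([500.2,150.4,140],np.radians(182.5)))"
```

```text
t 6.05 p [543.55 -21.59 151.39] yaw -168.77 tilt [-0.0044  0.0025] F [ 0.6 -0.4 -1.3] T [ 0.1  -0.15 -0.02] w 0.127 g 30.0 q [-0.25  0.32  1.67  0.    1.15 -2.01]
(array([0.0449, 0.8855, 0.06  ]), array([ 0.001 , -0.0013,  0.0485]))
```

Request:
{"op": "jog_arm", "data": {
  "rows": [
    [[0.045,0.886,0.05,0,0,0.046,1],[0.045,0.886,0.05,0,0,0.046,1],[0.045,0.886,0.05,0,0,0.046,1],[0.045,0.886,0.05,0,0,0.046,1],[0.045,0.886,0.05,0,0,0.046,1],[0.045,0.886,0.05,0,0,0.046,1],[0.045,0.886,0.05,0,0,0.046,1],[0.045,0.886,0.05,0,0,0.046,1]]
  ]
}}

```text
clock: 6.85
tool_pos: [504.3, 144.8, 142.8]
eef_rot: [0.071, -3.141, 0.001]
force: [-0.5, -0.1, -1.7]
width: 0.126
grasp_force: 30.0
```

```bash
python3 -c "
from h import *
st();print(rel([500.2,150.4,117],np.radians(182.5)))
s=np.mean([get_image('scene').astype(float) for _ in range(3)],0).astype(np.uint8)
print(get_obs()['tool_pos']);
cv2.imwrite('pics/over.png',cv2.resize(s[140:195,240:315],None,fx=10,fy=10,interpolation=2))"
```

```text
t 6.85 p [504.25 144.8  142.79] yaw -177.4 tilt [-0.0002 -0.0003] F [-0.5 -0.1 -1.7] T [ 0.06 -0.13  0.04] w 0.126 g 30.0 q [ 0.07  0.3   1.73 -0.    1.11 -1.55]
(array([0.0189, 0.0289, 0.1289]), array([-0.0001, -0.0001,  0.0006]))
[504.09074457 145.22851585 143.03202816]
```

View pics/over.png

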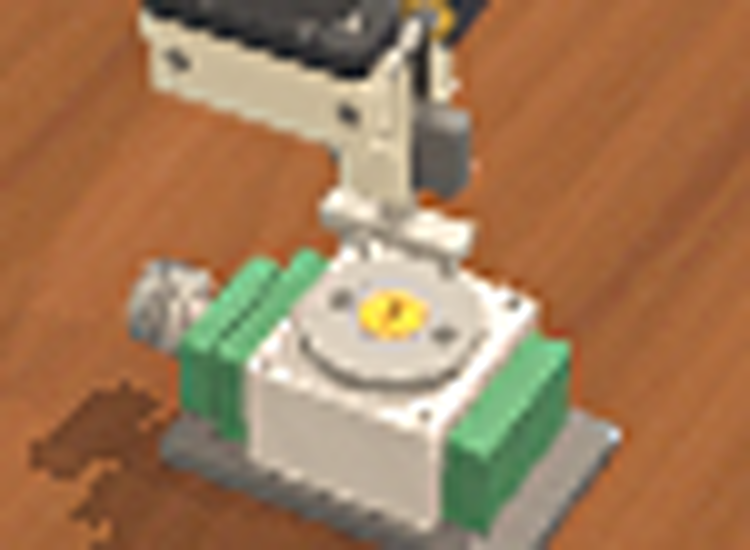

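The scene crop shows the spanner above the ring, with prong tips about (360,257) and (448,271) and holes at (340,299) and (445,333). I'll correct by the numbers and lower to just above the ring.

Request:
{"op": "jog_arm", "data": {
  "rows": [
    [[0.019,0.027,0,0,0,0,1],[0.019,0.027,0.05,0,0,0,1],[0.019,0.027,0.1,0,0,0,1],[0.019,0.027,0.125,0,0,0,1],[0.019,0.027,0.125,0,0,0,1],[0.019,0.027,0.125,0,0,0,1]]
  ]
}}

```text
clock: 7.6
tool_pos: [499.6, 151.4, 117.7]
eef_rot: [0.074, -3.14, 0.0]
force: [-0.2, 0.7, -1.6]
width: 0.128
grasp_force: 30.0
```

```bash
python3 -c "
from h import *
st();print(rel([500.2,150.4,116],np.radians(182.5)))
s=np.mean([get_image('scene').astype(float) for _ in range(3)],0).astype(np.uint8)
g=s[157:187,262:302]
g=np.clip((g.astype(float)-30)*1.1,0,255).astype(np.uint8)
cv2.imwrite('pics/over2.png',cv2.resize(g,None,fx=20,fy=20,interpolation=2))"
```

```text
t 7.6 p [499.58 151.44 117.75] yaw -177.29 tilt [-0.0006 -0.0001] F [-0.2  0.7 -1.6] T [ 0.04 -0.17 -0.03] w 0.128 g 30.0 q [ 0.08  0.32  1.76 -0.    1.05 -1.54]
(array([-0.0029, -0.0053,  0.0087]), array([-0.    , -0.0002,  0.0012]))
```

View pics/over2.png

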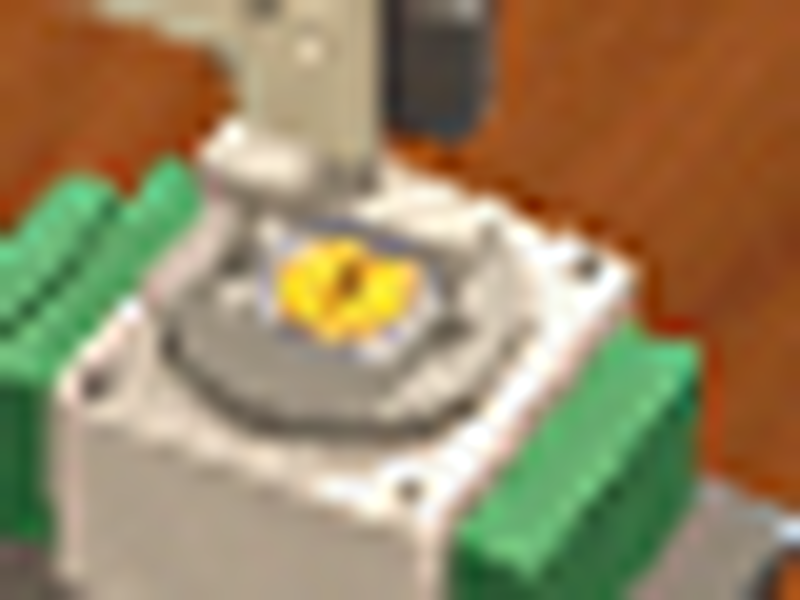

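Request:
{"op": "jog_arm", "data": {
  "rows": [
    [[0,0,0.008,0,0,0,1],[0,0,0.017,0,0,0,1],[0,0,0.02,0,0,0,1],[0,0,0.022,0,0,0,1]]
  ]
}}

```text
clock: 8.15
tool_pos: [499.6, 151.4, 113.6]
eef_rot: [0.074, -3.141, 0.0]
force: [-0.0, 0.3, -1.8]
width: 0.127
grasp_force: 30.0
```

```bash
cat >> h.py <<'E'
def avg(k=4):
    P=[];F=[]
    for _ in range(k):
        get_image("top");o=get_obs();P.append(o["tool_pos"]);F.append(np.r_[o["force"],o["torque"]])
    print("avg",np.mean(P,0).round(2),"FT",np.mean(F,0).round(2));st()
E
python3 -c "
from h import *
avg()"
```

```text
avg [499.61 151.45 113.6 ] FT [-0.21 -0.21 -1.79  0.07 -0.17  0.01]
t 8.35 p [499.66 151.46 113.67] yaw -177.29 tilt [0. 0.] F [-0.2  0.2 -2.4] T [ 0.09 -0.18  0.01] w 0.128 g 30.0 q [ 0.08  0.33  1.77  0.    1.04 -1.54]
```

Request:
{"op": "jog_arm", "data": {
  "rows": [
    [[0,0,0.004,0,0,0,1],[0,0,0.007,0,0,0,1],[0,0,0.007,0,0,0,1]]
  ]
}}

```text
clock: 8.65
tool_pos: [499.6, 151.4, 112.2]
eef_rot: [0.074, -3.141, 0.0]
force: [-0.5, 0.4, -2.3]
width: 0.132
grasp_force: 30.0
```

```bash
python3 -c "
from h import *
avg()"
```

```text
avg [499.63 151.45 112.23] FT [ 0.16 -0.27 -1.83  0.04 -0.15 -0.01]
t 8.85 p [499.65 151.45 112.27] yaw -177.29 tilt [ 0. -0.] F [ 0.1 -0.9 -2.1] T [ 0.07 -0.14 -0.01] w 0.126 g 30.0 q [ 0.08  0.33  1.77 -0.    1.04 -1.54]
```

No contact yet, although the tips should be 0.8 mm below the ring's face. I'll go on in small steps.

Request:
{"op": "jog_arm", "data": {
  "rows": [
    [[0,0,0.004,0,0,0,1],[0,0,0.007,0,0,0,1],[0,0,0.007,0,0,0,1]]
  ]
}}

```text
clock: 9.15
tool_pos: [499.6, 151.4, 110.7]
eef_rot: [0.074, -3.14, 0.0]
force: [0.4, -0.3, -2.0]
width: 0.126
grasp_force: 30.0
```

```bash
python3 -c "
from h import *
avg()"
```

```text
avg [499.62 151.45 110.82] FT [ 0.12 -0.05 -1.71  0.05 -0.13 -0.02]
t 9.35 p [499.66 151.46 110.86] yaw -177.29 tilt [0. 0.] F [ 0.   0.1 -1.4] T [ 0.05 -0.15 -0.03] w 0.127 g 30.0 q [ 0.08  0.33  1.77  0.    1.04 -1.54]
```

Request:
{"op": "jog_arm", "data": {
  "rows": [
    [[0,0,0.004,0,0,0,1],[0,0,0.008,0,0,0,1],[0,0,0.008,0,0,0,1]]
  ]
}}

```text
clock: 9.65
tool_pos: [499.5, 151.5, 109.1]
eef_rot: [0.074, -3.14, 0.0]
force: [-0.5, -1.0, -1.5]
width: 0.128
grasp_force: 30.0
```

```bash
python3 -c "
from h import *
avg()"
```

```text
avg [499.61 151.44 109.21] FT [-0.18  0.3  -1.48  0.06 -0.13  0.02]
t 9.85 p [499.65 151.45 109.27] yaw -177.29 tilt [0. 0.] F [ 0.5  0.1 -1.5] T [ 0.01 -0.12  0.  ] w 0.129 g 30.0 q [ 0.08  0.33  1.77  0.    1.03 -1.54]
```

Request:
{"op": "jog_arm", "data": {
  "rows": [
    [[0,0,0.005,0,0,0,1],[0,0,0.01,0,0,0,1],[0,0,0.01,0,0,0,1]]
  ]
}}

```text
clock: 10.15
tool_pos: [499.5, 151.4, 107.1]
eef_rot: [0.074, -3.14, 0.0]
force: [0.3, 1.1, -1.4]
width: 0.125
grasp_force: 30.0
```

```bash
python3 -c "
from h import *
avg()"
```

```text
avg [499.61 151.43 107.2 ] FT [ 0.01  0.19 -1.68  0.04 -0.15  0.02]
t 10.35 p [499.66 151.43 107.26] yaw -177.29 tilt [-0.  0.] F [ 0.5  0.5 -2. ] T [ 0.06 -0.14  0.04] w 0.13 g 30.0 q [ 0.08  0.34  1.78  0.    1.03 -1.54]
```

Seated about 5.8 mm deep with no force. I'll turn clockwise in small steps and watch side force and moment.

Request:
{"op": "jog_arm", "data": {
  "rows": [
    [[0,0,0,0,0,0.01,1],[0,0,0,0,0,0.02,1],[0,0,0,0,0,0.03,1],[0,0,0,0,0,0.035,1],[0,0,0,0,0,0.04,1],[0,0,0,0,0,0.045,1],[0,0,0,0,0,0.05,1]]
  ]
}}

```text
clock: 11.05
tool_pos: [499.6, 151.3, 107.3]
eef_rot: [0.174, 3.137, -0.001]
force: [0.2, -2.4, -1.2]
width: 0.125
grasp_force: 30.0
```

```bash
python3 -c "
from h import *
avg()"
```

```text
avg [499.64 151.28 107.27] FT [-0.31 -2.48 -1.22 -0.47 -0.09  0.11]
t 11.25 p [499.63 151.28 107.27] yaw 173.72 tilt [-0.0001 -0.0003] F [-0.7 -2.2 -0.8] T [-0.49 -0.09  0.15] w 0.131 g 30.0 q [ 0.08  0.34  1.78 -0.    1.03 -1.38]
```

Request:
{"op": "jog_arm", "data": {
  "rows": [
    [[0,-0.003,0,0,0,0.01,1],[0,-0.003,0,0,0,0.02,1],[0,-0.003,0,0,0,0.03,1],[0,-0.003,0,0,0,0.04,1],[0,-0.003,0,0,0,0.05,1],[0,-0.003,0,0,0,0.06,1],[0,-0.003,0,0,0,0.07,1]]
  ]
}}

```text
clock: 11.95
tool_pos: [499.7, 151.5, 107.3]
eef_rot: [0.517, 3.099, 0.002]
force: [-0.2, 0.9, -0.6]
width: 0.131
grasp_force: 30.0
```

```bash
python3 -c "
from h import *
avg()"
```

```text
avg [499.7  151.44 107.29] FT [ 0.34  1.18 -2.42  0.29 -0.19  0.11]
t 12.15 p [499.69 151.43 107.28] yaw 161.15 tilt [0.0004 0.001 ] F [ 0.5  1.9 -2.5] T [ 0.45 -0.2   0.12] w 0.126 g 30.0 q [ 0.08  0.34  1.78  0.    1.03 -1.16]
```

Request:
{"op": "jog_arm", "data": {
  "rows": [
    [[0,0,0,0,0,0.01,1],[0,0,0,0,0,0.02,1],[0,0,0,0,0,0.03,1],[0,0,0,0,0,0.04,1],[0,0,0,0,0,0.05,1],[0,0,0,0,0,0.06,1],[0,0,0,0,0,0.07,1],[0,0,0,0,0,0.08,1]]
  ]
}}

```text
clock: 12.95
tool_pos: [499.9, 151.7, 107.3]
eef_rot: [0.901, 3.009, 0.003]
force: [-0.6, 3.2, -2.6]
width: 0.129
grasp_force: 30.0
```

```bash
python3 -c "
from h import *
avg()"
```

```text
avg [499.87 151.65 107.33] FT [ 1.49  4.01 -2.07  0.9  -0.37  0.11]
t 13.15 p [499.87 151.61 107.34] yaw 146.77 tilt [0.0008 0.0014] F [ 1.9  4.7 -1.8] T [ 1.04 -0.44  0.11] w 0.13 g 30.0 q [ 0.08  0.34  1.78  0.    1.03 -0.91]
```

Request:
{"op": "jog_arm", "data": {
  "rows": [
    [[0,0.002,0,0,0,0,1],[0.001,0.004,0,0,0,0.01,1],[0.001,0.004,0,0,0,0.02,1],[0.001,0.004,0,0,0,0.03,1],[0.001,0.004,0,0,0,0.04,1],[0.001,0.004,0,0,0,0.05,1]]
  ]
}}

```text
clock: 13.75
tool_pos: [500.1, 151.9, 107.4]
eef_rot: [1.134, 2.929, 0.001]
force: [1.1, 4.3, -2.1]
width: 0.132
grasp_force: 30.0
```

```bash
python3 -c "
from h import *
avg()"
```

```text
avg [500.07 151.87 107.33] FT [ 1.34  4.21 -2.71  0.98 -0.45  0.09]
t 13.95 p [500.06 151.85 107.34] yaw 137.77 tilt [0.0005 0.0004] F [ 1.7  4.  -2.8] T [ 0.99 -0.49  0.06] w 0.126 g 30.0 q [ 0.08  0.34  1.78  0.    1.03 -0.75]
```

Request:
{"op": "jog_arm", "data": {
  "rows": [
    [[0.001,0.002,0,0,0,0,1],[0.002,0.004,0,0,0,0.01,1],[0.002,0.004,0,0,0,0.02,1],[0.002,0.004,0,0,0,0.03,1],[0.002,0.004,0,0,0,0.04,1]]
  ]
}}

```text
clock: 14.45
tool_pos: [500.2, 152.2, 107.3]
eef_rot: [1.316, 2.852, -0.001]
force: [1.8, 3.7, -2.7]
width: 0.127
grasp_force: 30.0
```

```bash
python3 -c "
from h import *
avg()"
```

```text
avg [500.25 152.19 107.32] FT [ 1.28  1.82 -2.14  0.48 -0.44  0.07]
t 14.65 p [500.23 152.2  107.33] yaw 130.58 tilt [ 0.0002 -0.0005] F [ 1.9  1.1 -1.6] T [ 0.46 -0.48  0.08] w 0.13 g 30.0 q [ 0.08  0.34  1.77 -0.    1.03 -0.63]
```

Request:
{"op": "jog_arm", "data": {
  "rows": [
    [[0.001,0.001,0,0,0,0.006,1],[0.001,0.001,0,0,0,0.012,1],[0.001,0.001,0,0,0,0.018,1],[0.001,0.001,0,0,0,0.018,1]]
  ]
}}

```text
clock: 15.05
tool_pos: [500.3, 152.4, 107.3]
eef_rot: [1.396, 2.814, -0.001]
force: [2.2, -1.2, -2.5]
width: 0.128
grasp_force: 30.0
```

```bash
python3 -c "
from h import *
avg(3)"
```

```text
avg [500.26 152.46 107.31] FT [ 1.51 -0.5  -1.92 -0.17 -0.56  0.1 ]
t 15.2 p [500.26 152.46 107.32] yaw 127.28 tilt [ 0.0003 -0.0005] F [ 1.3 -1.1 -1.7] T [-0.19 -0.57  0.13] w 0.127 g 30.0 q [ 0.08  0.34  1.77 -0.    1.03 -0.57]
```

Request:
{"op": "jog_arm", "data": {
  "rows": [
    [[0,0.001,0,0,0,0.006,1],[0,0.001,0,0,0,0.012,1],[0,0.001,0,0,0,0.018,1],[0,0.001,0,0,0,0.018,1]]
  ]
}}

```text
clock: 15.6
tool_pos: [500.3, 152.6, 107.3]
eef_rot: [1.475, 2.773, -0.001]
force: [2.8, -2.7, -1.7]
width: 0.127
grasp_force: 30.0
```

```bash
python3 -c "
from h import *
avg(3)"
```

```text
avg [500.34 152.63 107.29] FT [ 2.08 -3.49 -1.41 -0.71 -0.55  0.09]
t 15.75 p [500.34 152.64 107.29] yaw 124.04 tilt [ 0.0001 -0.0004] F [ 1.7 -3.6 -1.7] T [-0.71 -0.54  0.06] w 0.125 g 30.0 q [ 0.08  0.34  1.77 -0.    1.03 -0.51]
```

Request:
{"op": "jog_arm", "data": {
  "rows": [
    [[-0.003,0,0,0,0,0.006,1],[-0.003,0,0,0,0,0.012,1],[-0.003,0,0,0,0,0.018,1],[-0.003,0,0,0,0,0.018,1]]
  ]
}}

```text
clock: 16.15
tool_pos: [500.5, 152.5, 107.3]
eef_rot: [-1.553, -2.731, -0.0]
force: [1.7, -0.6, -0.3]
width: 0.13
grasp_force: 30.0
```

```bash
python3 -c "
from h import *
avg(3)"
```

```text
avg [500.5  152.54 107.26] FT [ 1.31 -1.83 -0.12 -0.29 -0.34  0.1 ]
t 16.3 p [500.5  152.51 107.26] yaw 120.79 tilt [-0.0002  0.0002] F [ 1.5 -1.7  0. ] T [-0.27 -0.3   0.11] w 0.126 g 30.0 q [ 0.08  0.34  1.77  0.    1.03 -0.46]
```

Request:
{"op": "jog_arm", "data": {
  "rows": [
    [[-0.001,0,0,0,0,0.006,1],[-0.001,0,0,0,0,0.012,1],[-0.001,0,0,0,0,0.018,1],[-0.001,0,0,0,0,0.018,1]]
  ]
}}

```text
clock: 16.7
tool_pos: [500.6, 152.4, 107.3]
eef_rot: [-1.629, -2.686, -0.0]
force: [0.4, -0.5, -0.1]
width: 0.127
grasp_force: 30.3
```

```bash
python3 -c "
from h import *
avg(3)"
```

```text
avg [500.62 152.41 107.27] FT [-0.16 -0.05  0.37  0.1  -0.22  0.43]
t 16.85 p [500.63 152.41 107.28] yaw 117.57 tilt [-0.0001  0.0002] F [-0.3  0.2  0.4] T [ 0.13 -0.19  0.44] w 0.131 g 30.3 q [ 0.08  0.34  1.77  0.    1.03 -0.4 ]
```

Request:
{"op": "jog_arm", "data": {
  "rows": [
    [[0,0,0,0,0,0.003,1],[0,0,0,0,0,0.003,1]]
  ]
}}

```text
clock: 17.05
tool_pos: [500.6, 152.4, 107.3]
eef_rot: [-1.641, -2.678, -0.0]
force: [-0.8, 0.5, 0.3]
width: 0.129
grasp_force: 30.5
```

```bash
python3 -c "
from h import *
avg(3)"
```

```text
avg [500.63 152.37 107.26] FT [-0.01  1.27  0.82  0.24 -0.14  0.53]
t 17.2 p [500.63 152.36 107.26] yaw 117.02 tilt [-0.0001  0.0002] F [0.3 1.8 0.6] T [ 0.27 -0.12  0.52] w 0.123 g 30.5 q [ 0.08  0.34  1.77  0.    1.03 -0.39]
```

The moment rises steeply (0.1, 0.43, 0.53 N m) after about 64° of turn, so the ring is home. I'll relieve the twist before lifting out.

Request:
{"op": "jog_arm", "data": {
  "rows": [
    [[0,0,0,0,0,-0.01,1],[0,0,0,0,0,-0.018,1],[0,0,0,0,0,-0.023,1],[0,0,0,0,0,-0.023,1]]
  ]
}}

```text
clock: 17.6
tool_pos: [500.5, 152.1, 107.0]
eef_rot: [-1.544, -2.736, 0.0]
force: [0.7, 0.5, -1.4]
width: 0.127
grasp_force: 30.0
```

```bash
python3 -c "
from h import *
avg(4)"
```

```text
avg [500.53 152.1  107.03] FT [ 0.23  0.48 -1.54  0.08 -0.15  0.  ]
t 17.8 p [500.54 152.11 107.05] yaw 121.12 tilt [-0.0005 -0.0001] F [-0.2  0.6 -1.7] T [ 0.04 -0.11  0.  ] w 0.126 g 30.0 q [ 0.08  0.34  1.77 -0.    1.03 -0.46]
```

Request:
{"op": "jog_arm", "data": {
  "rows": [
    [[0,0,-0.015,0,0,0,1],[0,0,-0.03,0,0,0,1],[0,0,-0.045,0,0,0,1],[0,0,-0.08,0,0,0,1],[0,0,-0.15,0,0,0,1],[0,0,-0.23,0,0,0,1],[0,0,-0.23,0,0,0,1]]
  ]
}}

```text
clock: 18.5
tool_pos: [502.3, 152.4, 155.7]
eef_rot: [1.541, 2.733, 0.004]
force: [0.6, 0.3, -2.1]
width: 0.128
grasp_force: 30.0
```

```bash
python3 -c "
from h import *
avg(2);print(rel([592.2,-202.1,152],np.radians(199.45)))"
```

```text
avg [501.22 152.26 154.03] FT [-0.2   0.35 -1.66 -0.01 -0.12 -0.01]
t 18.6 p [500.88 152.23 153.57] yaw 121.15 tilt [0.001  0.0001] F [-0.8  0.2 -1.6] T [ 0.01 -0.14 -0.04] w 0.128 g 30.0 q [ 0.08  0.28  1.72 -0.    1.14 -0.46]
(array([-1.7524, -0.5257,  0.0082]), array([ 1.00e-04,  3.00e-04, -4.35e-01]))
```

Request:
{"op": "jog_arm", "data": {
  "rows": [
    [[-0.88,-0.263,0,0,0,-0.22,1],[-0.88,-0.263,0,0,0,-0.22,1],[-0.88,-0.263,0,0,0,-0.22,1],[-0.88,-0.263,0,0,0,-0.22,1],[-0.88,-0.263,0,0,0,-0.22,1],[-0.88,-0.263,0,0,0,-0.22,1],[-0.88,-0.263,0,0,0,-0.22,1]]
  ]
}}

```text
clock: 19.3
tool_pos: [546.0, -25.2, 152.4]
eef_rot: [-0.531, -3.094, -0.001]
force: [0.6, -0.8, -1.8]
width: 0.127
grasp_force: 30.0
```

```bash
python3 -c "
from h import *
avg(2);print(rel([592.2,-202.1,140],np.radians(199.45)))"
```

```text
avg [546.09 -24.61 152.7 ] FT [ 0.09 -0.13 -1.98  0.03 -0.15  0.01]
t 19.4 p [546.16 -24.5  152.8 ] yaw 160.66 tilt [-0.001   0.0005] F [ 0.1  0.4 -2.2] T [ 0.01 -0.14  0.01] w 0.126 g 30.0 q [-0.25  0.33  1.66  0.    1.16 -1.48]
(array([-0.5113, -0.7617,  0.0633]), array([ 2.000e-04, -3.000e-04, -2.155e-01]))
```

Request:
{"op": "jog_arm", "data": {
  "rows": [
    [[-0.511,-0.762,0.06,0,0,-0.2155,1],[-0.511,-0.762,0.06,0,0,-0.2155,1],[-0.511,-0.762,0.06,0,0,-0.2155,1],[-0.511,-0.762,0.06,0,0,-0.2155,1],[-0.511,-0.762,0.06,0,0,-0.2155,1],[-0.511,-0.762,0.06,0,0,-0.2155,1],[-0.511,-0.762,0.06,0,0,-0.2155,1]]
  ]
}}

```text
clock: 20.1
tool_pos: [592.8, -201.7, 141.0]
eef_rot: [0.53, -3.096, -0.001]
force: [0.4, 0.3, -1.6]
width: 0.122
grasp_force: 30.0
```

```bash
python3 -c "
from h import *
avg(4);print(rel([592.1,-202,90],np.radians(199.45)))"
```

```text
avg [ 592.98 -201.68  141.4 ] FT [ 0.17 -0.22 -2.01  0.11 -0.13 -0.01]
t 20.3 p [ 593.07 -201.91  141.54] yaw -160.44 tilt [ 0.0002 -0.    ] F [ 0.3 -0.1 -1.6] T [ 0.11 -0.11  0.  ] w 0.126 g 30.0 q [-0.51  0.47  1.47  0.    1.2  -2.42]
(array([0.0047, 0.0012, 0.2577]), array([-0.    ,  0.0001,  0.0006]))
```

Request:
{"op": "jog_arm", "data": {
  "rows": [
    [[0.0045,0.0015,0.1,0,0,0,1],[0.0045,0.0015,0.2,0,0,0,1],[0.0045,0.0015,0.258,0,0,0,1],[0.0045,0.0015,0.258,0,0,0,1],[0.0045,0.0015,0.258,0,0,0,1]]
  ]
}}

```text
clock: 20.8
tool_pos: [592.3, -203.1, 90.1]
eef_rot: [-0.533, 3.096, -0.0]
force: [0.5, -0.2, -1.7]
width: 0.122
grasp_force: 30.0
```

```bash
python3 -c "
from h import *
avg(4);print(rel([592.1,-202,78],np.radians(199.45)))"
```

```text
avg [ 592.72 -203.48   90.76] FT [ 0.14 -0.24 -1.88  0.07 -0.15 -0.01]
t 21.0 p [ 592.7  -203.55   90.78] yaw -160.46 tilt [ 0.0018 -0.001 ] F [ 0.3 -0.5 -2.7] T [ 0.04 -0.14  0.04] w 0.124 g 30.0 q [-0.51  0.52  1.53 -0.    1.1  -2.42]
(array([0.0003, 0.0084, 0.0639]), array([-0.0005,  0.0004,  0.0005]))
```

Request:
{"op": "jog_arm", "data": {
  "rows": [
    [[0,0,0,0,0,0,1],[0,0,0,0,0,0,1],[0,0,0,0,0,0,1],[0,0,0,0,0,0,1],[0,0,0,0,0,0,1],[0,0,0,0,0,0,1],[0,0,0,0,0,0,1],[0,0,0,0,0,0,1]]
  ]
}}

```text
clock: 21.8
tool_pos: [592.0, -203.2, 89.6]
eef_rot: [0.533, -3.096, -0.0]
force: [0.7, -0.1, -2.2]
width: 0.128
grasp_force: 30.0
```

```bash
python3 -c "
from h import *
avg(4);print(rel([592.1,-202,78],np.radians(199.45)))"
```

```text
avg [ 592.03 -203.18   89.63] FT [-0.2   0.18 -1.89  0.09 -0.13  0.01]
t 22.0 p [ 592.04 -203.21   89.64] yaw -160.46 tilt [-0.  0.] F [-0.2  0.1 -2.3] T [ 0.08 -0.09  0.01] w 0.122 g 30.0 q [-0.51  0.52  1.53  0.    1.1  -2.42]
(array([-0.0023,  0.0056,  0.0582]), array([0.    , 0.    , 0.0005]))
```

Request:
{"op": "jog_arm", "data": {
  "rows": [
    [[-0.002,0.0055,0,0,0,0,1],[-0.002,0.0055,0,0,0,0,1],[-0.002,0.0055,0.015,0,0,0,1],[-0.002,0.0055,0.03,0,0,0,1],[-0.002,0.0055,0.045,0,0,0,1],[-0.002,0.0055,0.058,0,0,0,1],[-0.002,0.0055,0.058,0,0,0,1],[-0.002,0.0055,0.058,0,0,0,1]]
  ]
}}

```text
clock: 22.8
tool_pos: [592.0, -202.0, 77.9]
eef_rot: [0.533, -3.096, -0.0]
force: [0.4, 0.1, -1.7]
width: 0.127
grasp_force: 30.0
```

```bash
python3 -c "
from h import *
avg(4)"
```

```text
avg [ 592.15 -202.08   78.17] FT [ 0.13  0.01 -1.83  0.08 -0.15 -0.01]
t 23.0 p [ 592.17 -202.08   78.23] yaw -160.45 tilt [ 0.0003 -0.0002] F [ 0.   0.1 -2.1] T [ 0.1  -0.11 -0.02] w 0.13 g 30.0 q [-0.51  0.53  1.54 -0.    1.07 -2.42]
```

In the slot without contact. I'll lower the last 5 mm.

Request:
{"op": "jog_arm", "data": {
  "rows": [
    [[0,0,0.01,0,0,0,1],[0,0,0.02,0,0,0,1],[0,0,0.024,0,0,0,1],[0,0,0.024,0,0,0,1],[0,0,0.024,0,0,0,1]]
  ]
}}

```text
clock: 23.5
tool_pos: [592.0, -202.0, 73.2]
eef_rot: [-0.533, 3.096, -0.0]
force: [0.0, 0.4, -2.0]
width: 0.124
grasp_force: 30.0
```

```bash
python3 -c "
from h import *
avg(4)"
```

```text
avg [ 592.04 -202.03   73.21] FT [-0.3  -0.53 -1.72  0.08 -0.14 -0.03]
t 23.7 p [ 592.05 -202.02   73.23] yaw -160.46 tilt [0. 0.] F [ 0.1 -1.8 -1.5] T [ 0.04 -0.14 -0.06] w 0.126 g 30.0 q [-0.51  0.54  1.54  0.    1.06 -2.42]
```

Request:
{"op": "jog_arm", "data": {
  "rows": [
    [[0,0,0.002,0,0,0,1],[0,0,0.002,0,0,0,1],[0,0,0.002,0,0,0,0.6],[0,0,0.002,0,0,0,0.2],[0,0,0.002,0,0,0,0],[0,0,0.002,0,0,0,0],[0,0,0.002,0,0,0,0],[0,0,0.002,0,0,0,0]]
  ]
}}

```text
clock: 24.5
tool_pos: [592.0, -202.0, 72.8]
eef_rot: [0.533, -3.096, -0.0]
force: [1.1, -0.3, 0.5]
width: 0.495
grasp_force: 0.0
```

```bash
python3 -c "
from h import *
avg(4)"
```

```text
avg [ 592.04 -202.02   72.84] FT [-0.02  0.19 -0.31  0.09 -0.12  0.  ]
t 24.7 p [ 592.04 -202.02   72.82] yaw -160.46 tilt [-0.  0.] F [ 0.1  0.1 -0.5] T [ 0.07 -0.15 -0.01] w 0.501 g 0.0 q [-0.51  0.54  1.54  0.    1.06 -2.42]
```

Released. I'll rise straight up and move back out of view.

Request:
{"op": "jog_arm", "data": {
  "rows": [
    [[0,0,-0.1,0,0,0,0],[0,0,-0.3,0,0,0,0],[0,0,-0.5,0,0,0,0],[0,0,-0.7,0,0,0,0],[0,0,-0.7,0,0,0,0],[0,-0.9,-0.7,0,0,0,0],[0,-0.9,-0.7,0,0,0,0],[0,-0.9,-0.7,0,0,0,0]]
  ]
}}

```text
clock: 25.5
tool_pos: [642.6, -344.3, 212.4]
eef_rot: [0.535, -3.096, -0.0]
force: [1.1, 0.1, -0.4]
width: 0.502
grasp_force: 0.0
```

Request:
{"op": "jog_arm", "data": {
  "rows": [
    [[0.6,-0.5,0,0,0,0,0],[0.6,-0.5,0,0,0,0,0],[0.6,-0.5,0,0,0,0,0],[0.6,-0.5,0,0,0,0,0],[0.6,-0.5,0,0,0,0,0],[0.6,-0.5,0,0,0,0,0],[0.6,-0.5,0,0,0,0,0]]
  ]
}}

```text
clock: 26.2
tool_pos: [563.7, -476.0, 212.7]
eef_rot: [-0.536, 3.095, 0.001]
force: [-0.8, 0.1, 0.4]
width: 0.499
grasp_force: 0.0
```

```bash
python3 -c "
from h import *
st()
t=get_image('top');s=get_image('scene')
z=lambda g:cv2.resize(g,(400,300),interpolation=2)
cv2.imwrite('pics/end.png',np.vstack([np.hstack([z(t[190:250,310:390]),z(t[222:282,174:254])]),np.hstack([z(s[240:300,205:285]),z(s[145:205,240:320])])]))"
```

```text
t 26.2 p [ 563.68 -475.98  212.72] yaw -160.34 tilt [0.0001 0.0007] F [-0.8  0.1  0.4] T [ 0.09 -0.18 -0.01] w 0.499 g 0.0 q [-0.85  0.62  1.04  0.    1.49 -2.77]
```

View pics/end.png

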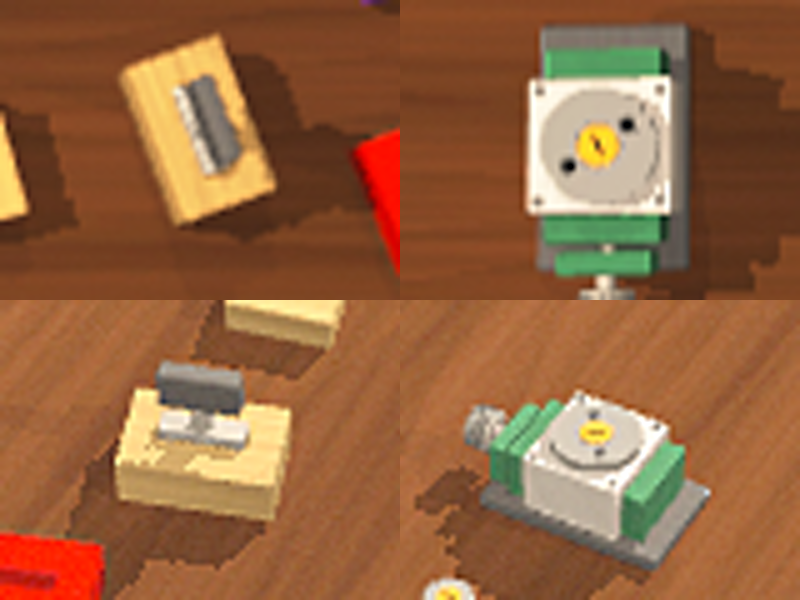

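The final view shows the spanner upright in the slot of its rest and the ring's holes at about (627,125) and (569,165) in the crop. That is about 57° clockwise of the start, which agrees with the stop I felt once the prong play is counted. The arm is clear.

```bash
python3 -c "
from h import *
print(hand_in())"
```

```text
the job is handed in; nothing more can be done
None
```

The ring is turned clockwise onto its stop (felt as a clear rise in moment, about 57° by the camera), the spanner stands back in its rest, no other parts were touched, and the job is handed in at about 26 s.

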